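# Balance a rotor on the domed balancing stand

## Robot

A 6-joint arm with a two-finger parallel gripper is mounted at the origin on a cart in front of the work surface, level with it; the furniture and walls round the work are solid. World frame = base frame: x ahead of the robot, y to its left, z up, the work surface at z = 0. Lengths are in m, angles in degrees, forces in N, time in s.
With the tool pointing down it reaches from about 0.35 to 0.775 m from the base axis. Payload 5.5 kg.
Tool frame: the origin (TCP) lies at the very end of the fingers, on their centre line; the grasp point (between the pads) lies 19 mm behind it; z points along the fingers, y is the line along which they close (so a half turn about z gives the same grasp; the last joint's range is limited). The gripper opens to 85 mm and grips with 20 to 120 N. Pads are 22 mm wide; open, the fingers measure 114 mm over their backs; the gripper's body (76 mm by 85 mm) begins 54 mm behind the grasp point. The pads swing forward as they close: fully open they stand 13 mm farther back than shut.
Start: joints at [63.793, 17.945, 2.641, 74.691, 0, 82.002], TCP at [0.18, 0.546, 0.231] pointing down, gripper open.
Joint ranges: [-158.12, 158.12], [-49.38, 96.58], [-58.88, 72.47], [-126.05, 133.96], [-84.25, 85.87], [-180, 180]. Speed limits (degrees/s): [147.25, 147.25, 180, 180, 180, 180].

## Interface

Orientations are given as [roll, pitch, yaw] about the fixed x, y, z axes, in that order (R = Rz(yaw) Ry(pitch) Rx(roll)).
In Python, from station import env, grab_frame, camera_params gives the robot as it stands.
- The arm moves only by the tool send_rows, never from a script. Its argument "moves" is a list of rows, each an object of numbers: "ax", "ay", "az": the turn, a rotation vector about the tool's x, y, z in degrees; "x", "y", "z": the shift along the tool's x, y, z in m; "claw": the closure, from -1 (fully open) to 1 (shut). A call has exactly 8 rows; each row shifts and turns the commanded pose from where the row before left it, along the tool's axes as they then stand; what a row does not reach is not made up. A row lasts 1/10 s, in which the tool goes at most 50 mm and 8.59 degrees, less where a joint would pass 70% of its speed; a pose out of reach is approached as far as the arm can. A call with a gripper value outside its range is refused whole. The fingers move at their own pace and stop on an object; "squeeze" is the grip in N (left out, the last holds). Time passes only in rows, so rows that do not move let the fingers close, or fill a call up. It gives the time, the measured TCP pose, the force, the opening and the grip force at its end, in the units of the state.
- env.get_state(): the state, without advancing time (a new reading comes with each control period).
- grab_frame(name): name is "scene" or "side" or "wrist"; returns the picture (384x512x3 uint8, red, green, blue); there is no depth.
- camera_params(name): a dict with "vertical_fov" (degrees; the focal length in pixels is half the picture's height over the tangent of half this angle, whatever the lens; pixels are square), "cx", "cy" (the principal point, pixels), "origin" and "attitude" of the camera in the world; the wrist camera has in their place "T_tool_cam" (4x4, takes a point from camera to tool coordinates, whose origin is the TCP and whose axes are the flange's). Camera axes: x right, y down, z forward; pixel columns grow to the right and rows downward; lengths in m; the calibration is good to about 2 mm. A picture is of the moment at which its call begins: read the wrist's pose just before it. camera_params takes no time and is no camera call.
- env.close_job(): hands the job in; it is judged then, once.
The state is a dict: "time_s": time; "q": joint angles; "joint_vel": joint speeds; "joint_torque": joint torques, N m; "ee_pos": TCP position; "tcp_rot": TCP orientation; "force": force on the tool from outside, world axes, zero at the start; "ft_torque": the same for the moment, N m; "finger_gap": finger opening in m; "finger_force": force on a finger pad.
Only numpy, scipy, OpenCV 4.12 (cv2) and the standard library are available. Lean on these libraries where they do the work, as an engineer would, in place of code of your own. Each camera call takes 0.05 s, during which the arm holds its last target. There are 200 camera calls.

## Task

Check the two-bladed rotor's static balance: pick it up and set it, hub side down, on the very top of the domed stand so that it balances there by itself, level, with each blade pointing at one of the stand's two pointer posts (either way round). Lower it gently onto the dome, do not drop it or press it hard, and leave the tape roll, the tub and the carrier board where they are.

Things in the scene. Friction and masses are not known exactly. Their poses are not given: they have to be found in the camera images.
- rotor: Grey plastic two-bladed rotor lying flat, boss up; 190 mm tip to tip, about 90 g (varies by 30 %). Origin: centre of the hub's flat underside; z up the axis, y along the blades. Hub: disc 52 mm across, 6 mm thick. Blades 21 to 26 mm wide, 4 mm thick, 2 to 10 mm above the underside. Centre of mass on the axis, 8 mm above the underside.
- rotor_boss (a point): On the rotor's axis, 19 mm above its underside: middle of the round boss, 28 mm in diameter, that stands on the hub from 6 to 32 mm above the underside. Grip the rotor here, fingers closing along the rotor's x (across the blades).
- balance_stand: Stand fixed to the table. Origin: centre of its underside; z up, y toward one of its two pointer posts. Dark foot plate 84 x 290 (along y) x 10 mm; on it an aluminium drum 120 mm across ending in a half-sphere dome, radius 60 mm, top 90 mm high. Posts at y = +132 and -132 mm, 10 mm thick (head 16 mm), 102 mm high, each with a needle 94 mm high pointing in to 110 mm from the axis.
- dome_top (a point): The highest point of the dome, 90 mm above the table, on the stand's axis. The rotor balances with the centre of its underside here; set down d off-centre it settles tilted by about d / 52 mm (rad).
- tape_roll: Bystander: roll of black tape lying flat, 62 mm across, 19 mm high. Origin: centre of its underside.
- flux_tub: Bystander: small round tub with a red lid, 43 mm across, 24 mm high. Origin: centre of its underside.
- carrier_board: Bystander: green circuit board with terminal blocks, 78 x 62 x 21 mm. Origin: centre of its underside.

How it is judged (in metres and radians):
At the end, for the whole second after the job is handed in: The rotor is released and at rest on the dome, hub down: the centre of its underside within 10 mm of the dome's top, tilted less than 0.15 rad (8.6 degrees), its blades within 0.30 rad (17 degrees) of the line through the two pointer posts (horizontal distance between rotor and dome_top below 0.01 m and z of rotor in the frame of dome_top between -0.004 and 0.004 m and angle between rotor's own z axis and vertical below 0.15 rad and angle between the y axis of rotor and the y axis of balance_stand, either way round below 0.3 rad and contact force between rotor and balance_stand above 0.1 N and linear speed of rotor below 0.03 m/s and angular speed of rotor below 0.3 rad/s); the robot touches nothing.
It fails at once if the rotor falls free onto or off the stand (faster than 0.35 m/s while the fingers do not touch it) (contact force between the fingers and rotor below 0.01 N and linear speed of rotor above 0.35 m/s).
It fails at once if the rotor is pressed on the stand with more than 40 N (contact force between rotor and balance_stand above 40 N).
It fails at once if the tape roll, the tub or the carrier board is moved more than 30 mm (distance of any of tape_roll, flux_tub, carrier_board from where it was at the start of the episode above 0.03 m).
It also fails if it takes over 45 s, if anything falls off the work surface, if the arm or the gripper's body presses on something with over 40 N, if the wrist force passes 120 N, or if a joint passes its speed limit or range.

## Working session

There is one attempt and no reset: what is moved stays moved. The work goes in short steps, Python scripts to look and compute and a tool call to move; the robot and the scene stay as the last step left them, time stands still between calls to the robot, and variables do not carry over. Pictures are saved under pics/ and viewed, at most 11 in all, crops included, and the job is handed in when it is done.

Besides the shell and the picture viewer there is one more tool, called after "Call:" as name(argument=value, ...) on one line, values as JSON. send_rows: Moves the arm, as the interface text tells. Its arguments: {"type":"object","properties":{"moves":{"type":"array"},"squeeze":{"type":"number"}},"required":["moves"]}

```bash
mkdir -p pics; cat > h.py <<'E'
import numpy as np, cv2
from station import env, grab_frame, camera_params
from scipy.spatial.transform import Rotation as R
def save(n,f): cv2.imwrite(f'pics/{f}.png',cv2.cvtColor(n,cv2.COLOR_RGB2BGR))
E
python3 - <<'E'
from h import *
s=env.get_state(); print(s['ee_pos'],s['tcp_rot'],s['finger_gap'])
a=grab_frame('scene');b=grab_frame('side');c=grab_frame('wrist')
for n,i in zip(['scene','side','wrist'],[a,b,c]):
    save(i,n+'0'); print(n,camera_params(n))
save(cv2.resize(np.vstack([np.hstack([a,b])]),(800,300)),'two')
E
```

```text
[0.17945197 0.54572755 0.23039754] [-1.79893827e+02 -1.68210570e-02  1.61790371e+02] 0.08558702987083308
scene {'vertical_fov': 42.08131548891725, 'cx': 246.30184257698357, 'cy': 185.88439335897792, 'origin': array([0.98008598, 0.28873062, 1.09302089]), 'attitude': array([-149.59175714,   -0.59396211,  131.50824744])}
side {'vertical_fov': 51.72607059180618, 'cx': 258.16127537691006, 'cy': 190.5575678885132, 'origin': array([-0.03885488, -0.17522849,  1.11498642]), 'attitude': array([-1.51093230e+02,  4.22560130e-03, -8.23814913e+01])}
wrist {'vertical_fov': 64.22280299485693, 'cx': 255.34679846743344, 'cy': 187.18562658207117, 'T_tool_cam': array([[-1.79366446e-05, -9.63132312e-01, -2.69028158e-01,
         6.79857849e-02],
       [ 9.99999895e-01, -1.40568784e-04,  4.36570269e-04,
        -1.13225493e-03],
       [-4.58291893e-04, -2.69028122e-01,  9.63132213e-01,
        -1.42083230e-01],
       [ 0.00000000e+00,  0.00000000e+00,  0.00000000e+00,
         1.00000000e+00]])}
```

View pics/scene0.png

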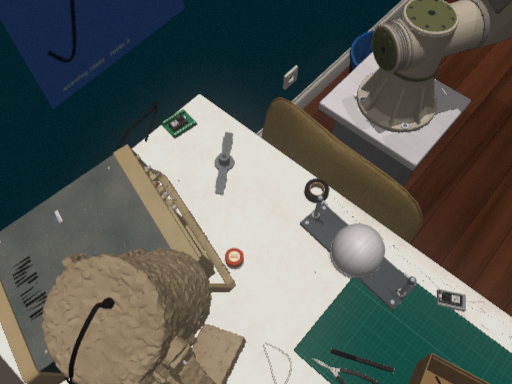

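View pics/side0.png

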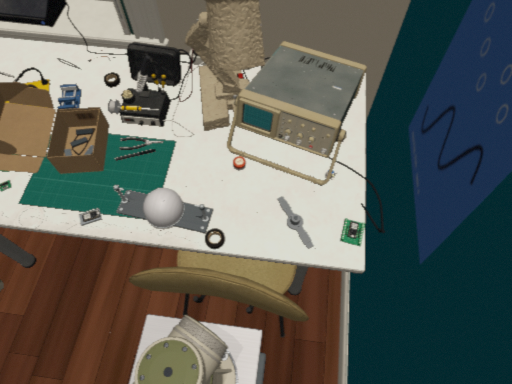

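The scene view shows the rotor at about (224,163), blade ends (229,133) and (220,193), the dome at (357,250) and posts near (318,205) and (408,288). In the side view the rotor is at (295,221), the dome at (163,208) and posts near (118,188) and (208,212). I'll zoom in on these and measure them.

```bash
cat >> h.py <<'E'
def cam(n):
    p=camera_params(n); f=192/np.tan(np.radians(p['vertical_fov'])/2)
    if n=='wrist':
        s=env.get_state(); T=np.eye(4); T[:3,:3]=R.from_euler('xyz',s['tcp_rot'],degrees=True).as_matrix(); T[:3,3]=s['ee_pos']
        T=T@p['T_tool_cam']; return T[:3,3],T[:3,:3],f,p['cx'],p['cy']
    return p['origin'],R.from_euler('xyz',p['attitude'],degrees=True).as_matrix(),f,p['cx'],p['cy']
def ray(c,uv):
    d=c[1]@np.array([(uv[0]-c[3])/c[2],(uv[1]-c[4])/c[2],1]); return d/np.linalg.norm(d)
def onz(c,uv,z):
    d=ray(c,uv); return c[0]+d*(z-c[0][2])/d[2]
def proj(c,P):
    v=c[1].T@(np.array(P)-c[0]); return v[:2]/v[2]*c[2]+[c[3],c[4]]
def tri(cs,uvs):
    A=0;b=0
    for c,uv in zip(cs,uvs):
        d=ray(c,uv); M=np.eye(3)-np.outer(d,d); A=A+M; b=b+M@c[0]
    return np.linalg.solve(A,b)
E
python3 - <<'E'
from h import *
a=cv2.imread('pics/scene0.png');b=cv2.imread('pics/side0.png')
tiles=[]
for n,im,(x,y) in [('scene',a,(190,120)),('scene',a,(295,185)),('side',b,(265,185)),('side',b,(100,160))]:
    w=120 if (n=='scene' and x==295 or x==100) else 70
    c=im[y:y+int(w*.75)+25,x:x+w]; k=400/w
    tiles.append(cv2.resize(c,None,fx=k,fy=k,interpolation=cv2.INTER_CUBIC)[:300] if 0 else cv2.resize(im[y:y+int(w*.9),x:x+w],(320,288),interpolation=cv2.INTER_CUBIC))
cv2.imwrite('pics/z.png',np.vstack([np.hstack(tiles[:2]),np.hstack(tiles[2:])]))
C={n:cam(n) for n in('scene','side')}
print('rotor boss',onz(C['scene'],(224,160),.032),onz(C['side'],(295,219),.032))
for n,e in(('scene',[(229,133),(220,193)]),('side',[(281,199),(309,246)])):
    p=[onz(C[n],u,.008) for u in e]; print(n,np.mean(p,0),p[0]-p[1],np.degrees(np.arctan2(*(p[0]-p[1])[1::-1])))
# dome: bright circle
for n,im,roi in(('scene',a,(325,215,390,285)),('side',b,(138,183,188,232))):
    x0,y0,x1,y1=roi; g=cv2.cvtColor(im,cv2.COLOR_BGR2GRAY)[y0:y1,x0:x1]
    h=cv2.HoughCircles(cv2.resize(g,None,fx=4,fy=4,interpolation=cv2.INTER_CUBIC),cv2.HOUGH_GRADIENT,1.5,400,param1=120,param2=20,minRadius=60,maxRadius=130)
    if h is None: print(n,'none');continue
    u=h[0,0]/4; uv=(u[0]+x0,u[1]+y0); print(n,uv,u[2],onz(C[n],uv,.03))
E
```

```text
rotor boss [ 0.48716041 -0.20848766  0.032     ] [ 0.47177878 -0.21851177  0.032     ]
scene [ 0.47920675 -0.21443135  0.008     ] [-0.15163629 -0.10852293  0.        ] -144.40949065426756
side [ 0.47365532 -0.21895658  0.008     ] [0.14546163 0.09875573 0.        ] 34.17307571571676
scene (np.float32(357.4375), np.float32(251.1875)) 27.675 [0.46541634 0.189213   0.03      ]
side (np.float32(163.3125), np.float32(207.9375)) 20.175 [0.45642444 0.18347955 0.03      ]
```

View pics/z.png

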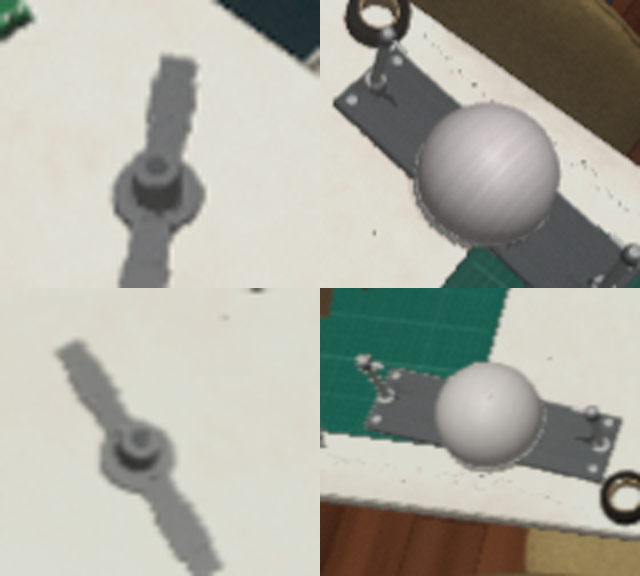

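```bash
cat >> h.py <<'E'
def delta(P,yaw,tilt0=True):
    "world target -> shift in current tool axes, and yaw turn about tool z"
    s=env.get_state(); r=R.from_euler('xyz',s['tcp_rot'],degrees=True)
    d=r.inv().apply(np.array(P)-s['ee_pos']); rt=R.from_euler('xyz',[180,0,yaw],degrees=True)
    print('t',s['time_s'],'shift',d.round(4),'turn',(r.inv()*rt).as_rotvec(degrees=True).round(2))
E
python3 - <<'E'
from h import *
C={n:cam(n) for n in('scene','side')}
cs=[C['scene'],C['side']]
A=tri(cs,[(320.1,198.1),(202,206.5)]);B=tri(cs,[(412.4,280.6),(115.8,187.8)])
D=tri(cs,[(357.4,251.2),(163.3,207.9)])
print(A,B,(A+B)/2,np.degrees(np.arctan2(*(B-A)[1::-1])),D)
delta([D[0],D[1],.25],np.degrees(np.arctan2(*(A-B)[1::-1])))
E
```

```text
[0.44602676 0.05420369 0.09386131] [0.47385669 0.31922455 0.0926975 ] [0.45994173 0.18671412 0.09327941] 84.00532103613104 [0.46092031 0.18757686 0.01985686]
t 0.15 shift [-0.3793 -0.2524 -0.0191] turn [-5.0000e-02 -8.0000e-02 -1.0222e+02]
```

Call:
send_rows(moves=[{"x":-0.041,"y":-0.027,"claw":-1},{"x":-0.041,"y":-0.027,"claw":-1},{"x":-0.041,"y":-0.027,"claw":-1},{"x":-0.041,"y":-0.027,"claw":-1},{"x":-0.041,"y":-0.027,"claw":-1},{"x":-0.041,"y":-0.027,"claw":-1},{"x":-0.041,"y":-0.027,"claw":-1},{"x":-0.041,"y":-0.027,"claw":-1}])

```text
validation failed for argument at $.mo...
```

Call:
send_rows(moves=[{"x":-0.025,"y":-0.018,"z":-0.01,"claw":-1},{"x":-0.025,"y":-0.018,"z":-0.01,"claw":-1},{"az":-8.5,"claw":-1},{"az":-8.5,"claw":-1},{"az":-8.5,"claw":-1},{"az":-8.5,"claw":-1},{"az":-8.5,"claw":-1},{"az":-8.5,"claw":-1}])

```text
validation failed for argument at $.mo...
```

```bash
python3 - <<'E'
from h import *
s=env.get_state();print(s['time_s'],s['ee_pos'],s['tcp_rot'],s['joint_vel'])
np.save('stand_c.npy',np.array(cam('wrist'),dtype=object),allow_pickle=True)
save(grab_frame('wrist'),'w1')
c=cam('wrist'); print(proj(c,[.46,.187,.09]),proj(c,[.446,.054,.094]),proj(c,[.474,.319,.094]))
E
```

```text
0.15 [0.17952606 0.54586761 0.23061615] [-1.79922273e+02 -1.11309238e-02  1.61789259e+02] [-0.02433448 -0.12595948  0.17059229  0.02996822 -0.01464005 -0.01004084]
[ 58.87282503 463.03009248] [-40.09981791 482.18927477] [157.11750692 450.58558794]
```

View pics/w1.png

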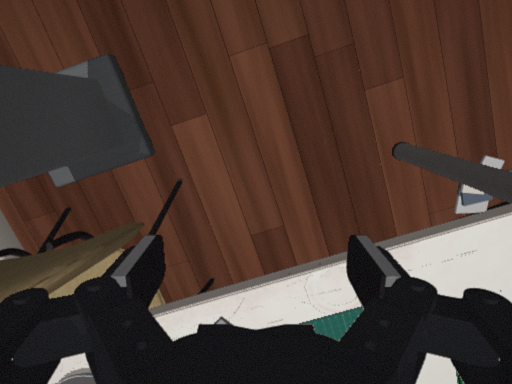

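Both moves were refused and the arm hasn't moved, so this view shows only the floor and the table edge. Each row probably needs every key.

Call:
send_rows(moves=[{"ax":0,"ay":0,"az":0,"x":-0.041,"y":-0.027,"z":0,"claw":-1},{"ax":0,"ay":0,"az":0,"x":-0.041,"y":-0.027,"z":0,"claw":-1},{"ax":0,"ay":0,"az":0,"x":-0.041,"y":-0.027,"z":0,"claw":-1},{"ax":0,"ay":0,"az":0,"x":-0.041,"y":-0.027,"z":0,"claw":-1},{"ax":0,"ay":0,"az":0,"x":-0.041,"y":-0.027,"z":0,"claw":-1},{"ax":0,"ay":0,"az":0,"x":-0.041,"y":-0.027,"z":0,"claw":-1},{"ax":0,"ay":0,"az":0,"x":-0.041,"y":-0.027,"z":0,"claw":-1},{"ax":0,"ay":0,"az":0,"x":-0.041,"y":-0.027,"z":0,"claw":-1}])

```text
time_s: 1.0
ee_pos: [0.4246, 0.2368, 0.2314]
tcp_rot: [180.0, 0.0, 161.8]
force: [0.2, 0.5, 0.7]
finger_gap: 0.0854
finger_force: 0.0
```

Call:
send_rows(moves=[{"ax":0,"ay":0,"az":-8.5,"x":-0.025,"y":-0.018,"z":-0.01,"claw":-1},{"ax":0,"ay":0,"az":-8.5,"x":-0.025,"y":-0.018,"z":-0.01,"claw":-1},{"ax":0,"ay":0,"az":-8.5,"x":0,"y":0,"z":0,"claw":-1},{"ax":0,"ay":0,"az":-8.5,"x":0,"y":0,"z":0,"claw":-1},{"ax":0,"ay":0,"az":-8.5,"x":0,"y":0,"z":0,"claw":-1},{"ax":0,"ay":0,"az":-8.5,"x":0,"y":0,"z":0,"claw":-1},{"ax":0,"ay":0,"az":0,"x":0,"y":0,"z":0,"claw":-1},{"ax":0,"ay":0,"az":0,"x":0,"y":0,"z":0,"claw":-1}])

```text
time_s: 1.8
ee_pos: [0.4634, 0.1917, 0.2512]
tcp_rot: [180.0, -0.0, -147.4]
force: [-0.4, -0.6, -0.2]
finger_gap: 0.0854
finger_force: 0.0
```

```bash
python3 - <<'E'
from h import *
s=env.get_state();print(s['time_s'],s['ee_pos'],s['tcp_rot'])
c=cam('wrist')
import pickle;pickle.dump(c,open('c1.pkl','wb'))
save(grab_frame('wrist'),'w2')
print(proj(c,[.46,.187,.09]),proj(c,[.446,.054,.094]),proj(c,[.474,.319,.094]))
E
```

```text
1.8 [0.46340113 0.1916653  0.25118553] [ 1.79993038e+02 -1.11396228e-02 -1.47410594e+02]
[254.02355296 166.95302619] [140.88729009  79.33251668] [350.94175853 243.68923744]
```

View pics/w2.png

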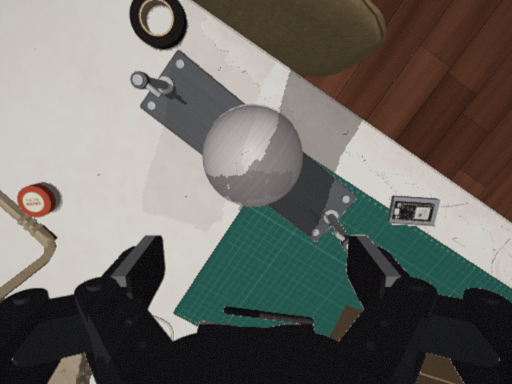

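The wrist view shows the dome as a circle centred near (252.5,156) with a radius of about 50 px. Post heads are near (139,80) and (335,217, partly hidden). I'll refine the dome position and work out the trip to the rotor.

```bash
python3 - <<'E'
from h import *
import pickle
c=pickle.load(open('c1.pkl','rb')); im=cv2.imread('pics/w2.png',0)[90:225,190:320]
h=cv2.HoughCircles(cv2.resize(im,None,fx=4,fy=4,interpolation=cv2.INTER_CUBIC),cv2.HOUGH_GRADIENT,1.5,800,param1=100,param2=20,minRadius=180,maxRadius=220)[0,0]/4
uv=h[:2]+[190,90]; p=onz(c,uv,.03); print(uv,h[2],p)
# expected silhouette of sphere for candidate centre: centre of bbox of tangent circle
def sil(P):
    v=np.array([*P,.03])-c[0]; D=np.linalg.norm(v); n=v/D; a=np.cross(n,[1,0,0]);a/=np.linalg.norm(a);b=np.cross(n,a)
    r=.06*np.sqrt(1-(.06/D)**2); q=np.array([.0,0,0])+c[0]+v-n*.06**2/D
    pts=np.array([proj(c,q+r*(np.cos(t)*a+np.sin(t)*b)) for t in np.linspace(0,6.28,60)],dtype=np.float32)
    return cv2.minEnclosingCircle(pts)
print(sil(p[:2]))
print(onz(c,(139,79),.1),onz(c,(139,79),.102))
delta([.475,-.216,.25],-145.6)
E
```

```text
[252.8125 156.1875] 50.625 [0.46041597 0.18520217 0.03      ]
((252.7487030029297, 155.33505249023438), 50.99763488769531)
[0.44585939 0.05443738 0.1       ] [0.44558604 0.05511735 0.102     ]
t 1.85 shift [ 0.21   -0.3496  0.0012] turn [ 0.01 -0.01 -1.78]
```

Call:
send_rows(moves=[{"ax":0,"ay":0,"az":0,"x":0.025,"y":-0.042,"z":0,"claw":-1},{"ax":0,"ay":0,"az":0,"x":0.025,"y":-0.042,"z":0,"claw":-1},{"ax":0,"ay":0,"az":0,"x":0.025,"y":-0.042,"z":0,"claw":-1},{"ax":0,"ay":0,"az":0,"x":0.025,"y":-0.042,"z":0,"claw":-1},{"ax":0,"ay":0,"az":0,"x":0.025,"y":-0.042,"z":0,"claw":-1},{"ax":0,"ay":0,"az":0,"x":0.025,"y":-0.042,"z":0,"claw":-1},{"ax":0,"ay":0,"az":0,"x":0.025,"y":-0.042,"z":0,"claw":-1},{"ax":0,"ay":0,"az":0,"x":0.025,"y":-0.042,"z":0,"claw":-1}])

```text
time_s: 2.65
ee_pos: [0.4771, -0.201, 0.2514]
tcp_rot: [-180.0, 0.0, -147.4]
force: [1.5, -0.5, -0.2]
finger_gap: 0.085
finger_force: 0.0
```

Call:
send_rows(moves=[{"ax":0,"ay":0,"az":-1.8,"x":0.01,"y":-0.014,"z":0.04,"claw":-1},{"ax":0,"ay":0,"az":0,"x":0,"y":0,"z":0.04,"claw":-1},{"ax":0,"ay":0,"az":0,"x":0,"y":0,"z":0.04,"claw":-1},{"ax":0,"ay":0,"az":0,"x":0,"y":0,"z":0,"claw":-1},{"ax":0,"ay":0,"az":0,"x":0,"y":0,"z":0,"claw":-1},{"ax":0,"ay":0,"az":0,"x":0,"y":0,"z":0,"claw":-1},{"ax":0,"ay":0,"az":0,"x":0,"y":0,"z":0,"claw":-1},{"ax":0,"ay":0,"az":0,"x":0,"y":0,"z":0,"claw":-1}])

```text
time_s: 3.45
ee_pos: [0.4778, -0.2168, 0.1332]
tcp_rot: [-179.8, 0.1, -145.4]
force: [0.9, 0.2, 0.5]
finger_gap: 0.0854
finger_force: 0.0
```

```bash
python3 - <<'E'
from h import *
import pickle
s=env.get_state();print(s['time_s'],s['ee_pos'],s['tcp_rot'])
c=cam('wrist'); pickle.dump(c,open('c2.pkl','wb'))
save(grab_frame('wrist'),'w3')
E
```

```text
3.45 [ 0.47775639 -0.21675901  0.1331889 ] [-1.79815300e+02  8.20694982e-02 -1.45393900e+02]
```

View pics/w3.png

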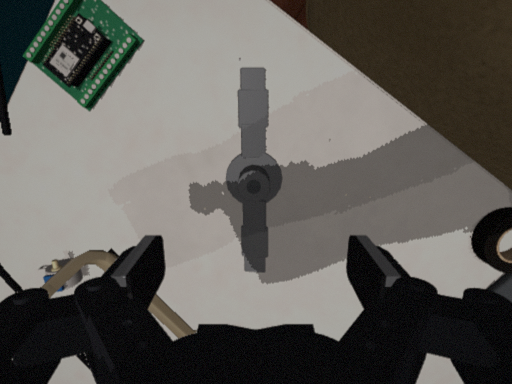

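The rotor lies along the image vertical. Blade ends are at (253,68) and (255,271), the hub disc is at (254,178) and the boss top is at about (254,185).

```bash
python3 - <<'E'
from h import *
import pickle
c=pickle.load(open('c2.pkl','rb'))
a,b=onz(c,(253,67.5),.008),onz(c,(255,271.5),.008); print(a,b,(a+b)/2,np.linalg.norm(a-b),np.degrees(np.arctan2(*(b-a)[1::-1])))
print(onz(c,(254,178),.006),onz(c,(254,185),.032))
P=(a+b)/2
delta([P[0],P[1],.010],np.degrees(np.arctan2(*(a-b)[1::-1])))
E
```

```text
[ 0.40078811 -0.27357047  0.008     ] [ 0.55438274 -0.16567808  0.008     ] [ 0.47758542 -0.21962427  0.008     ] 0.18770210319740807 35.0860858665609
[ 0.47737029 -0.219893    0.006     ] [ 0.47681788 -0.2200127   0.032     ]
t 3.5 shift [ 0.0018 -0.0022  0.1228] turn [-0.15  0.06 -0.48]
```

Call:
send_rows(moves=[{"ax":0,"ay":0,"az":-0.5,"x":0.002,"y":-0.002,"z":0.03,"claw":-1},{"ax":0,"ay":0,"az":0,"x":0,"y":0,"z":0.03,"claw":-1},{"ax":0,"ay":0,"az":0,"x":0,"y":0,"z":0.03,"claw":-1},{"ax":0,"ay":0,"az":0,"x":0,"y":0,"z":0.02,"claw":-1},{"ax":0,"ay":0,"az":0,"x":0,"y":0,"z":0.014,"claw":-1},{"ax":0,"ay":0,"az":0,"x":0,"y":0,"z":0,"claw":-1},{"ax":0,"ay":0,"az":0,"x":0,"y":0,"z":0,"claw":-1},{"ax":0,"ay":0,"az":0,"x":0,"y":0,"z":0,"claw":-1}], squeeze=40)

```text
time_s: 4.3
ee_pos: [0.477, -0.2196, 0.0085]
tcp_rot: [-179.9, 0.0, -144.9]
force: [0.5, 0.6, 0.1]
finger_gap: 0.0854
finger_force: 0.0
```

Call:
send_rows(moves=[{"ax":0,"ay":0,"az":0,"x":0,"y":0,"z":0,"claw":0},{"ax":0,"ay":0,"az":0,"x":0,"y":0,"z":0,"claw":0.2},{"ax":0,"ay":0,"az":0,"x":0,"y":0,"z":0,"claw":0.3},{"ax":0,"ay":0,"az":0,"x":0,"y":0,"z":0,"claw":1},{"ax":0,"ay":0,"az":0,"x":0,"y":0,"z":0,"claw":1},{"ax":0,"ay":0,"az":0,"x":0,"y":0,"z":0,"claw":1},{"ax":0,"ay":0,"az":0,"x":0,"y":0,"z":0,"claw":1},{"ax":0,"ay":0,"az":0,"x":0,"y":0,"z":0,"claw":1}], squeeze=40)

```text
time_s: 5.1
ee_pos: [0.4763, -0.2192, 0.0077]
tcp_rot: [-180.0, 0.0, -144.9]
force: [-0.7, 0.8, 5.1]
finger_gap: 0.0268
finger_force: 39.3
```

```bash
python3 - <<'E'
from h import *
s=env.get_state();print({k:np.round(v,4) for k,v in s.items()})
E
```

```text
{'time_s': np.float64(5.1), 'q': array([-3.34935e+01,  2.26182e+01, -2.47113e+01,  4.26337e+01,
        6.00000e-03, -6.85837e+01]), 'joint_vel': array([-0.0458,  0.0472,  0.0159,  0.1089, -0.0396, -0.0908]), 'joint_torque': array([-5.03000e-02, -4.32529e+01,  2.21832e+01, -4.62000e-01,
        1.60000e-03,  4.60000e-03]), 'ee_pos': array([ 0.4763, -0.2192,  0.0077]), 'tcp_rot': array([-1.799680e+02,  1.900000e-02, -1.449098e+02]), 'force': array([-0.7135,  0.7838,  5.0716]), 'ft_torque': array([0.1437, 0.1558, 0.0142]), 'finger_force': np.float64(39.3099), 'finger_gap': np.float64(0.0268)}
```

Call:
send_rows(moves=[{"ax":0,"ay":0,"az":0,"x":0,"y":0,"z":-0.01,"claw":1},{"ax":0,"ay":0,"az":0,"x":0,"y":0,"z":-0.02,"claw":1},{"ax":0,"ay":0,"az":0,"x":0,"y":0,"z":-0.03,"claw":1},{"ax":0,"ay":0,"az":0,"x":0,"y":0,"z":-0.04,"claw":1},{"ax":0,"ay":0,"az":0,"x":0,"y":0,"z":-0.04,"claw":1},{"ax":0,"ay":0,"az":0,"x":0,"y":0,"z":-0.03,"claw":1},{"ax":0,"ay":0,"az":0,"x":0,"y":0,"z":0,"claw":1},{"ax":0,"ay":0,"az":0,"x":0,"y":0,"z":0,"claw":1}])

```text
time_s: 5.9
ee_pos: [0.4762, -0.2192, 0.1778]
tcp_rot: [-179.9, 0.0, -144.9]
force: [-0.7, -0.2, -1.3]
finger_gap: 0.0267
finger_force: 39.5
```

```bash
python3 - <<'E'
from h import *
import pickle
s=env.get_state();print(s['time_s'],s['ee_pos'],s['tcp_rot'],s['force'],s['finger_gap'])
pickle.dump(cam('wrist'),open('c3.pkl','wb'))
a=grab_frame('wrist'); b=grab_frame('scene'); save(a,'w4');save(b,'s4')
save(np.hstack([a[20:370,120:400],cv2.resize(b[90:270,150:390],None,fx=2,fy=2)[:350]]),'m4')
delta([.460,.1855,.18],-96.3)
E
```

```text
5.9 [ 0.47620685 -0.21918004  0.17780803] [-1.79930874e+02  3.08944499e-02 -1.44911747e+02] [-0.73590793 -0.1968897  -1.33182155] 0.026729475652074272
t 6.0 shift [-0.2198  0.3392 -0.0035] turn [ 1.500e-01  1.000e-02 -4.861e+01]
```

View pics/m4.png

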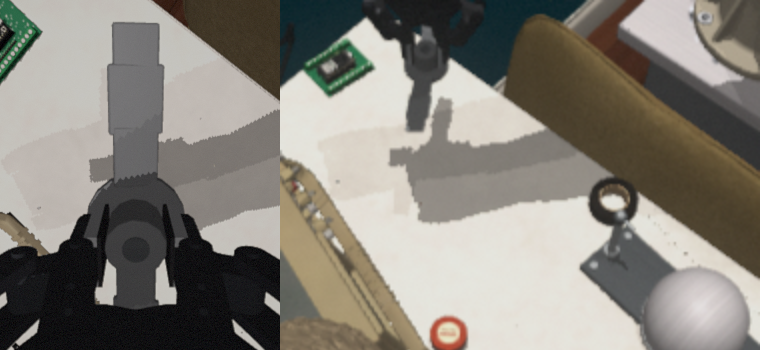

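The wrist crop shows the rotor held straight. Boss top is at about (255,269) in the full frame and the far blade tip at (255,42). Next I'll check its offset and tilt in the hand.

```bash
python3 - <<'E'
from h import *
import pickle
c=pickle.load(open('c3.pkl','rb')); s=env.get_state()
P=s['ee_pos']; r=R.from_euler('xyz',s['tcp_rot'],degrees=True); u=P[2]-.0077
print('boss in tool',r.inv().apply(onz(c,(255,269),u+.032)-P))
for z in(.004,.008,.012,.02): print(z,proj(c,P+[0,0,-.0077+z]+r.apply([.095,0,0])))
print(proj(c,P+[0,0,-.0077+.032]), proj(c,P+[0,0,-.0077+.006]+r.apply([.026,0,0])))
E
```

```text
boss in tool [-0.00234821 -0.00189475 -0.02430677]
0.004 [259.55685302  38.97359794]
0.008 [259.66182538  37.1331599 ]
0.012 [259.77315351  35.18128868]
0.02 [260.01733484  30.90015599]
[259.47164178 264.17221655] [259.08636752 190.40543097]
```

Call:
send_rows(moves=[{"ax":0,"ay":0,"az":0,"x":-0.01,"y":0.016,"z":-0.01,"claw":1},{"ax":0,"ay":0,"az":0,"x":-0.018,"y":0.028,"z":-0.03,"claw":1},{"ax":0,"ay":0,"az":0,"x":-0.022,"y":0.034,"z":0,"claw":1},{"ax":0,"ay":0,"az":0,"x":-0.022,"y":0.034,"z":0,"claw":1},{"ax":0,"ay":0,"az":0,"x":-0.022,"y":0.034,"z":0,"claw":1},{"ax":0,"ay":0,"az":0,"x":-0.022,"y":0.034,"z":0,"claw":1},{"ax":0,"ay":0,"az":0,"x":-0.022,"y":0.034,"z":0,"claw":1},{"ax":0,"ay":0,"az":0,"x":-0.022,"y":0.034,"z":0,"claw":1}])

```text
time_s: 6.8
ee_pos: [0.4628, 0.0781, 0.2165]
tcp_rot: [179.9, -0.1, -144.9]
force: [1.0, 0.4, -1.4]
finger_gap: 0.027
finger_force: 39.6
```

Call:
send_rows(moves=[{"ax":0,"ay":0,"az":0,"x":-0.022,"y":0.034,"z":0,"claw":1},{"ax":0,"ay":0,"az":0,"x":-0.022,"y":0.034,"z":0,"claw":1},{"ax":0,"ay":0,"az":-8.1,"x":-0.012,"y":0.02,"z":0,"claw":1},{"ax":0,"ay":0,"az":-8.1,"x":0,"y":0,"z":0,"claw":1},{"ax":0,"ay":0,"az":-8.1,"x":0,"y":0,"z":0,"claw":1},{"ax":0,"ay":0,"az":-8.1,"x":0,"y":0,"z":0,"claw":1},{"ax":0,"ay":0,"az":-8.1,"x":0,"y":0,"z":0,"claw":1},{"ax":0,"ay":0,"az":-8.1,"x":0,"y":0,"z":0,"claw":1}])

```text
time_s: 7.6
ee_pos: [0.458, 0.1806, 0.2163]
tcp_rot: [179.8, -0.0, -95.9]
force: [-0.8, -0.0, -0.5]
finger_gap: 0.0266
finger_force: 39.5
```

```bash
python3 - <<'E'
from h import *
s=env.get_state();print(s['ee_pos'],s['tcp_rot'],s['force'],s['finger_gap'])
delta([.460,.1855,.105],-96.3)
E
```

```text
[0.45804041 0.18060828 0.21633798] [ 1.79842421e+02 -3.05229458e-02 -9.59314290e+01] [-0.84516335 -0.04004327 -0.48593136] 0.026629068142319138
t 7.6 shift [-0.0051 -0.0017  0.1113] turn [ 0.16 -0.03  0.37]
```

Call:
send_rows(moves=[{"ax":0.15,"ay":0,"az":0.4,"x":-0.005,"y":-0.001,"z":0.02,"claw":1},{"ax":0,"ay":0,"az":0,"x":0,"y":0,"z":0.03,"claw":1},{"ax":0,"ay":0,"az":0,"x":0,"y":0,"z":0.03,"claw":1},{"ax":0,"ay":0,"az":0,"x":0,"y":0,"z":0.02,"claw":1},{"ax":0,"ay":0,"az":0,"x":0,"y":0,"z":0.008,"claw":1},{"ax":0,"ay":0,"az":0,"x":0,"y":0,"z":0,"claw":1},{"ax":0,"ay":0,"az":0,"x":0,"y":0,"z":0,"claw":1},{"ax":0,"ay":0,"az":0,"x":0,"y":0,"z":0,"claw":1}])

```text
time_s: 8.4
ee_pos: [0.4622, 0.1852, 0.1105]
tcp_rot: [-179.7, 0.0, -96.7]
force: [0.0, -0.7, -0.8]
finger_gap: 0.0265
finger_force: 39.5
```

```bash
python3 - <<'E'
from h import *
s=env.get_state();print(s['ee_pos'],s['tcp_rot'],s['force'],s['finger_gap'])
delta([.4595,.1855,.098],-96.3)
a=grab_frame('side');b=grab_frame('scene')
f=lambda i,x,y:cv2.resize(i[y:y+95,x:x+130],None,fx=3,fy=3,interpolation=cv2.INTER_CUBIC)
save(np.hstack([f(a,100,160),f(b,295,185)]),'m5'); save(a,'a5');save(b,'b5')
E
```

```text
[0.46220567 0.18523401 0.11051256] [-1.79737867e+02  4.47806179e-02 -9.66999509e+01] [ 0.01082512 -0.65822625 -0.80787897] 0.026516844901064512
t 8.4 shift [0.0001 0.0028 0.0125] turn [-0.26  0.04 -0.4 ]
```

View pics/m5.png

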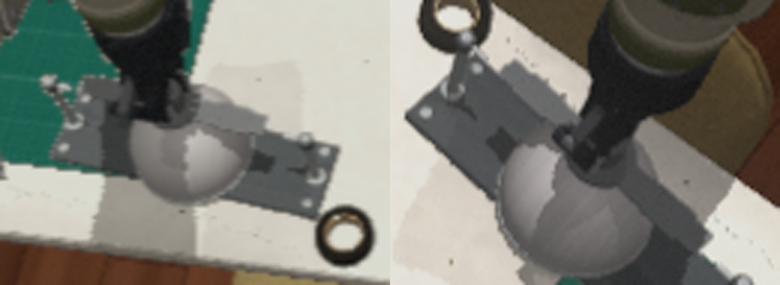

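The side and scene crops show the rotor held just above the dome, aligned with the posts. I'll compare it with projected points to check centring.

```bash
python3 - <<'E'
from h import *
ims=[]
for n,f,x,y in(('side','a5',100,160),('scene','b5',295,185)):
    c=cam(n); im=cv2.imread(f'pics/{f}.png'); im=cv2.resize(im[y:y+95,x:x+130],None,fx=3,fy=3,interpolation=cv2.INTER_CUBIC)
    u=lambda P:tuple(np.int32((proj(c,P)-[x,y])*3+1))
    T=np.array([.4622,.1852,.1028]); 
    cv2.circle(im,u([.4595,.1865,.09]),3,(0,0,255),-1); 
    a=np.radians(83.3)
    for t in(-95,-26,26,95): cv2.circle(im,u(T+[t*.001*np.cos(a),t*.001*np.sin(a),.006]),2,(0,255,255),-1)
    ims.append(im)
cv2.imwrite('pics/m6.png',np.hstack(ims))
E
```

```text
(no output)
```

View pics/m6.png

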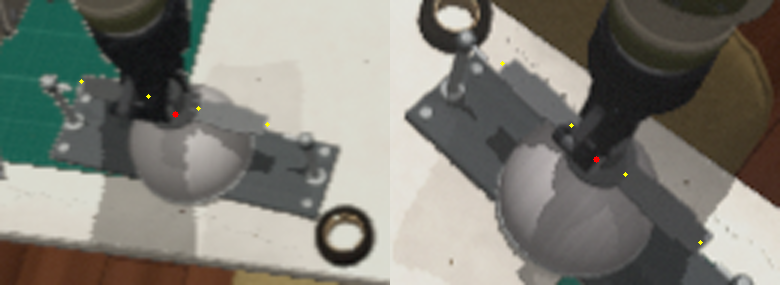

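The predicted blade ends (yellow) match the images, so the centring is good. Now lowering gently.

Call:
send_rows(moves=[{"ax":-0.2,"ay":0,"az":-0.4,"x":0,"y":0.002,"z":0.004,"claw":1},{"ax":0,"ay":0,"az":0,"x":0,"y":0,"z":0.003,"claw":1},{"ax":0,"ay":0,"az":0,"x":0,"y":0,"z":0.002,"claw":1},{"ax":0,"ay":0,"az":0,"x":0,"y":0,"z":0.001,"claw":1},{"ax":0,"ay":0,"az":0,"x":0,"y":0,"z":0.001,"claw":1},{"ax":0,"ay":0,"az":0,"x":0,"y":0,"z":0,"claw":1},{"ax":0,"ay":0,"az":0,"x":0,"y":0,"z":0,"claw":1},{"ax":0,"ay":0,"az":0,"x":0,"y":0,"z":0,"claw":1}])

```text
time_s: 9.3
ee_pos: [0.4595, 0.1852, 0.0984]
tcp_rot: [180.0, 0.0, -96.3]
force: [0.1, 0.1, -0.9]
finger_gap: 0.0267
finger_force: 39.5
```

Not in contact yet, so I'll continue in 0.5 mm steps.

Call:
send_rows(moves=[{"ax":0,"ay":0,"az":0,"x":0,"y":0,"z":0.0005,"claw":1},{"ax":0,"ay":0,"az":0,"x":0,"y":0,"z":0.0005,"claw":1},{"ax":0,"ay":0,"az":0,"x":0,"y":0,"z":0,"claw":1},{"ax":0,"ay":0,"az":0,"x":0,"y":0,"z":0,"claw":1},{"ax":0,"ay":0,"az":0,"x":0,"y":0,"z":0,"claw":1},{"ax":0,"ay":0,"az":0,"x":0,"y":0,"z":0,"claw":1},{"ax":0,"ay":0,"az":0,"x":0,"y":0,"z":0,"claw":1},{"ax":0,"ay":0,"az":0,"x":0,"y":0,"z":0,"claw":1}])

```text
time_s: 10.1
ee_pos: [0.4595, 0.1852, 0.0976]
tcp_rot: [180.0, 0.0, -96.3]
force: [-1.2, -0.2, 5.5]
finger_gap: 0.0269
finger_force: 39.9
```

Contact at about 6 N. Easing the grip and releasing slowly.

Call:
send_rows(moves=[{"ax":0,"ay":0,"az":0,"x":0,"y":0,"z":0,"claw":1},{"ax":0,"ay":0,"az":0,"x":0,"y":0,"z":0,"claw":1},{"ax":0,"ay":0,"az":0,"x":0,"y":0,"z":0,"claw":0.38},{"ax":0,"ay":0,"az":0,"x":0,"y":0,"z":0,"claw":0.36},{"ax":0,"ay":0,"az":0,"x":0,"y":0,"z":0,"claw":0.34},{"ax":0,"ay":0,"az":0,"x":0,"y":0,"z":0,"claw":0.32},{"ax":0,"ay":0,"az":0,"x":0,"y":0,"z":0,"claw":0.3},{"ax":0,"ay":0,"az":0,"x":0,"y":0,"z":0,"claw":0.28}], squeeze=20)

```text
time_s: 10.9
ee_pos: [0.4592, 0.1851, 0.097]
tcp_rot: [179.9, -0.0, -96.3]
force: [-0.2, 0.4, 0.1]
finger_gap: 0.0302
finger_force: 0.0
```

Call:
send_rows(moves=[{"ax":0,"ay":0,"az":0,"x":0,"y":0,"z":0,"claw":0.2},{"ax":0,"ay":0,"az":0,"x":0,"y":0,"z":0,"claw":0.1},{"ax":0,"ay":0,"az":0,"x":0,"y":0,"z":0,"claw":-0.1},{"ax":0,"ay":0,"az":0,"x":0,"y":0,"z":0,"claw":-0.3},{"ax":0,"ay":0,"az":0,"x":0,"y":0,"z":0,"claw":-0.5},{"ax":0,"ay":0,"az":0,"x":0,"y":0,"z":0,"claw":-0.7},{"ax":0,"ay":0,"az":0,"x":0,"y":0,"z":0,"claw":-0.7},{"ax":0,"ay":0,"az":0,"x":0,"y":0,"z":0,"claw":-0.7}])

```text
time_s: 11.7
ee_pos: [0.4594, 0.1851, 0.0973]
tcp_rot: [180.0, 0.0, -96.3]
force: [1.3, 0.1, 0.3]
finger_gap: 0.0725
finger_force: 0.0
```

```bash
python3 - <<'E'
from h import *
s=env.get_state();print(s['time_s'],s['ee_pos'],s['tcp_rot'],s['force'],s['finger_gap'])
a=grab_frame('side');b=grab_frame('scene');w=grab_frame('wrist')
f=lambda i,x,y:cv2.resize(i[y:y+95,x:x+130],None,fx=3,fy=3,interpolation=cv2.INTER_CUBIC)
top=np.hstack([f(a,100,160),f(b,295,185)])
save(np.vstack([top,np.hstack([w[40:340,:],np.zeros((300,top.shape[1]-512,3),np.uint8)])]),'m7')
E
```

```text
11.7 [0.45940517 0.18513779 0.09730789] [ 1.79954491e+02  7.00904274e-03 -9.63077760e+01] [1.26227721 0.10263493 0.32955533] 0.0724653654266203
```

View pics/m7.png

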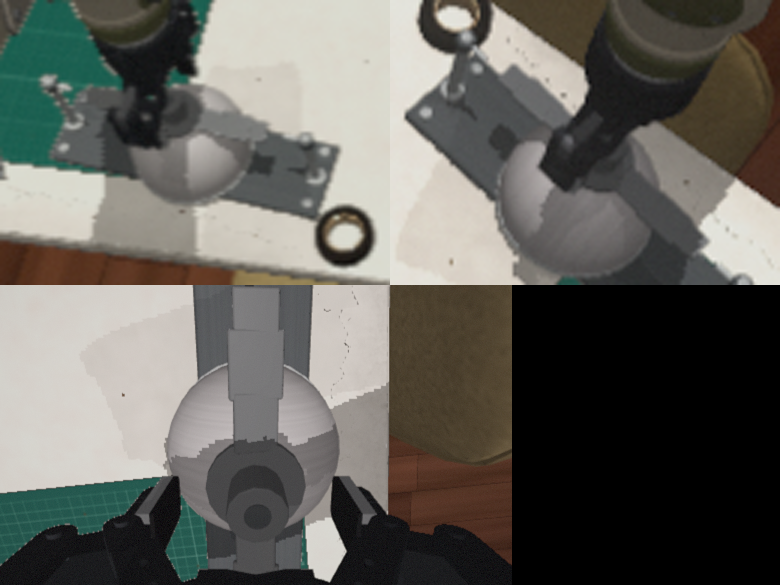

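The rotor is released and sits level and centred on the dome, with its blades along the posts. The open fingers are clear of it, so I'll retract straight up.

Call:
send_rows(moves=[{"ax":0,"ay":0,"az":0,"x":0,"y":0,"z":-0.01,"claw":-0.7},{"ax":0,"ay":0,"az":0,"x":0,"y":0,"z":-0.02,"claw":-0.7},{"ax":0,"ay":0,"az":0,"x":0,"y":0,"z":-0.03,"claw":-0.7},{"ax":0,"ay":0,"az":0,"x":0,"y":0,"z":-0.04,"claw":-0.7},{"ax":0,"ay":0,"az":0,"x":0,"y":0,"z":-0.04,"claw":-0.7},{"ax":0,"ay":0,"az":0,"x":0,"y":0,"z":-0.02,"claw":-0.7},{"ax":0,"ay":0,"az":0,"x":0,"y":0,"z":0,"claw":-0.7},{"ax":0,"ay":0,"az":0,"x":0,"y":0,"z":0,"claw":-0.7}])

```text
time_s: 12.65
ee_pos: [0.4597, 0.1851, 0.2578]
tcp_rot: [-180.0, 0.0, -96.3]
force: [-0.6, -0.2, -0.9]
finger_gap: 0.0722
finger_force: 0.0
```

Call:
send_rows(moves=[{"ax":0,"ay":0,"az":0,"x":0,"y":0,"z":0,"claw":-0.7},{"ax":0,"ay":0,"az":0,"x":0,"y":0,"z":0,"claw":-0.7},{"ax":0,"ay":0,"az":0,"x":0,"y":0,"z":0,"claw":-0.7},{"ax":0,"ay":0,"az":0,"x":0,"y":0,"z":0,"claw":-0.7},{"ax":0,"ay":0,"az":0,"x":0,"y":0,"z":0,"claw":-0.7},{"ax":0,"ay":0,"az":0,"x":0,"y":0,"z":0,"claw":-0.7},{"ax":0,"ay":0,"az":0,"x":0,"y":0,"z":0,"claw":-0.7},{"ax":0,"ay":0,"az":0,"x":0,"y":0,"z":0,"claw":-0.7}])

```text
time_s: 13.45
ee_pos: [0.4595, 0.1851, 0.2573]
tcp_rot: [180.0, 0.0, -96.3]
force: [-0.0, -0.7, 1.3]
finger_gap: 0.0727
finger_force: 0.0
```

```bash
python3 - <<'E'
from h import *
# stillness: compare wrist frames; tilt: blade tip heights from projection
s=env.get_state(); print(s['time_s'],s['ee_pos'])
w=grab_frame('wrist'); w2=[grab_frame('wrist') for _ in range(6)][-1]
print('diff',np.abs(w.astype(int)-w2).mean(), (np.abs(w.astype(int)-w2).max(2)>40).sum())
c=cam('wrist'); a=np.radians(83.7); im=w2.copy()
for t in(-95,0,95): cv2.circle(im,tuple(np.int32(proj(c,[.4595+t*.001*np.cos(a),.186+t*.001*np.sin(a),.1 if t else .122]))),2,(255,0,0),-1)
save(im,'w8')
E
```

```text
13.45 [0.459531   0.18508811 0.25731342]
diff 1.8873511420355902 17
```

View pics/w8.png

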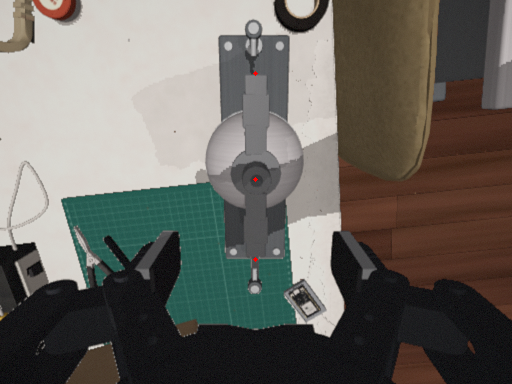

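The rotor is still, level and aligned with both needles. Tips are at (256,75) and (255,258), and the boss is at (256,180), all at the predicted points. Handing in.

```bash
python3 -c "
from station import env
print(env.close_job())"
```

```text
the job is handed in; nothing more can be done
None
```

The rotor balances by itself on top of the dome, looking level and still in the last camera view with its blades in line with the two pointer posts; I handed the job in at about 14 s, and no verdict came back.

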